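Clamp a tube block and lock the detented knob

TASK

Take the aluminium tube block with the six large wells out of the storage rack and set it gently, upright and flat, into the open nest of the bench clamp; the rack covers its long sides and the clamp covers its ends, so put it down on the bench on the way and take it again across the other pair of faces. Then turn the clamp's knob clockwise until it clicks past its detent and stays locked with the block gripped, and let go. Leave the other block, the amber bottle and the white jar alone.

Things in the scene. Friction and masses are not known exactly. Their poses are not given: they have to be found in the camera images.
- block_large: the tube block to clamp: plain aluminium, 38 mm (its x) by 58 mm (its y) by 36 mm high, 0.15 to 0.3 kg, six large dark wells (13 mm across, 2 x 3, for looks only: the top is solid) on top. Origin at the centre of its underside, z up. In the rack only its two small ends (the faces 58 mm apart, along its y) can be gripped
- block_small: the other tube block, same size and metal, but with twenty small wells (6 mm across, 4 x 5). It stands beside the first in the rack, in either slot; leave it there
- rack: grey storage rack, fixed to the bench, 112 mm (its x) by 48 mm (its y); two slots side by side 49 mm apart (along its x), running along its y and open at both ends. The slot floor is 6 mm above the bench, the walls beside the blocks 8 mm thick (the slots are 41 mm wide) and 34 mm high above the slot floor; each block stands out 5 mm past the rack at both ends. Origin on the bench under its centre.
- clamp: grey bench clamp, fixed to the bench: base plate 100 mm (its x) by 210 mm (its y), its top 14 mm above the bench. Along its y, from +y: fixed aluminium stop, open nest, moving aluminium jaw, black knob. Stop and jaw tops are 50 mm above the bench. Origin on the bench under its middle. Bench round x 0.47, y 0.05 m (clear of rack and clamp) is always bare
- nest (a point): centre of the nest's floor, 16 mm above the bench (48 mm from the clamp's origin along its +y); axes as the clamp's. The block lies here with its 58 mm length along y, either way round. With the knob at 0 the nest is 63 mm long between stop (+y) and jaw (-y), and the jaw comes forward by 5 mm per radian of the knob; between its low side lips it is 42 mm wide (x). The lips stand 5 mm above the floor, 5 mm thick; above them both long sides of the block are free
- clamp_jaw: moving jaw, aluminium plate 50 mm wide, 12 mm thick, 34 mm high, that the knob drives along the clamp's +y against the end of the block; sprung, it presses with about 10 N when the knob is locked. Origin in its gripping face
- knob_grip (a point): middle of the black knob's grip bar, on the knob's upright axis, 52 mm above the bench (62 mm from the clamp's origin along its -y). The bar is 14 mm thick (x of this point), 52 mm long (y of this point, which turns with the knob) and stands from 36 mm to 66 mm above the bench, over a round skirt 52 mm across; a white dash marks one end
- clamp_knob (a joint): angle of the knob in rad, clockwise seen from above; about 0 at the start (open, the bar lying along the clamp's y), end stop at 1.4 (locked). It resists most, with about 0.15 N m, near 0.45 rad, passes its detent at about 0.85 rad and then snaps on to the end stop and stays. Let go before the detent it springs back to open
- amber_vial: small amber bottle with black cap, 31 mm across, 66 mm high, standing behind the work; a bystander. Origin at the centre of its underside
- sample_jar: white screw-cap jar, 44 mm across, 50 mm high, standing behind the work; a bystander. Origin at the centre of its underside
Not all that is in view belongs to the job. Leave any blue look-alike of the block_large alone.

How it is judged:
On the way, in this order (a step that is already met when the one before it is completed fails the run):
1. the six-well block lies flat in the nest while the clamp is still open (x of block_large in the frame of nest between -0.005 and 0.005 m and y of block_large in the frame of nest between -0.006 and 0.006 m and z of block_large in the frame of nest below 0.003 m and angle between block_large's own z axis and vertical below 0.08 rad and value of joint clamp_knob below 0.5 rad), for 0.2 s.
2. the knob has clicked past its detent and the jaw grips the block (value of joint clamp_knob above 1.25 rad and contact force between clamp_jaw and block_large above 2 N), for 0.2 s.
At the end, for the whole second after the job is handed in: The six-well block lies at rest, flat and upright on the nest's floor (within 5 mm across, against the stop, tilt under 0.08 rad), the jaw presses on it with more than 2 N, and the knob stays past its detent (above 1.25 rad) (all of step 2 and x of block_large in the frame of nest between -0.005 and 0.005 m and y of block_large in the frame of nest between -0.001 and 0.006 m and z of block_large in the frame of nest between -0.003 and 0.003 m and angle between block_large's own z axis and vertical below 0.08 rad and linear speed of block_large below 0.02 m/s and velocity of joint clamp_knob below 0.1 rad/s); the robot touches nothing.
It fails at once if the other block is shifted by more than 15 mm (distance of block_small from where it was at the start of the episode above 0.015 m).
It fails at once if the amber bottle or the white jar is moved by more than 20 mm or tipped (distance of any of amber_vial, sample_jar from where it was at the start of the episode above 0.02 m or angle between any of amber_vial, sample_jar's own z axis and vertical above 0.4 rad).
It fails at once if the block is dropped or slammed into the nest (faster than 0.5 m/s there) (horizontal distance between block_large and nest below 0.03 m and z of block_large in the frame of nest below 0.03 m and linear speed of block_large above 0.5 m/s).
It also fails if it takes over 67 s, if anything falls off the work surface, if the arm or the gripper's body presses on something with over 40 N, if the wrist force passes 120 N, or if a joint passes its speed limit or range.

ROBOT

A 6-joint arm with a two-finger parallel gripper is mounted at the origin on a cart in front of the work surface, level with it; the furniture and walls round the work are solid. World frame = base frame: x ahead of the robot, y to its left, z up, the work surface at z = 0. Lengths are in m, angles in rad, forces in N, time in s.
With the tool pointing down it reaches from about 0.35 to 0.975 m from the base axis. Payload 4.9 kg.
Tool frame: the origin (TCP) lies midway between the tips of the shut fingers; the grasp point (between the pads) lies 19 mm behind it; z points along the fingers, y is the line along which they close (so a half turn about z gives the same grasp; the last joint's range is limited). The gripper opens to 85 mm and grips with 20 to 120 N. Pads are 22 mm wide; open, the fingers measure 114 mm over their backs; the gripper's body (76 mm by 85 mm) begins 54 mm behind the grasp point. The pads swing forward as they close: fully open they stand 13 mm farther back than shut.
Start: joints at [-1.434, 0.053, 1.613, -0, 1.476, -0.119], TCP at [0.158, -0.605, 0.231] pointing down, gripper open.
Joint ranges: [-3.01, 3.01], [-1.01, 2.22], [0.06, 2.58], [-1.02, 4.17], [0.09, 2.62], [-3.14, 3.14]. Speed limits (rad/s): [2.57, 2.57, 3.14, 3.14, 3.14, 3.14].

INTERFACE

Orientations are given as a rotation vector (axis times angle).
In Python, from station import ctrl, optics, job gives the robot as it stands.
- The arm moves only by the shell command python3 -m jog 'ROWS' [OPENING] [FORCE]. ROWS is JSON, a list of rows, each a list of 2 entries, a list of its own where there are three numbers: the shift along the tool's x, y, z in m, then the turn, a rotation vector about the tool's x, y, z in rad. A call has 1 to 5 rows; each row is the pose to reach, as a shift and turn from the pose commanded when the call began, along the tool's axes at that moment; what a row does not reach only later rows make up. A row lasts 1/10 s, in which the tool goes at most 50 mm and 8.59 degrees, less where a joint would pass 70% of its speed; a pose out of reach is approached as far as the arm can. A call with a gripper value outside its range is refused whole. OPENING is the opening, from 0 (shut) to 1 (fully open), set as the call begins (- or left out, the last holds). The fingers move at their own pace and stop on an object; FORCE is the grip in N (left out, the last holds). Time passes only in rows, so rows that repeat a pose let the fingers close. It gives the time, the measured TCP pose, the force, the opening and the grip force at its end, in the units of the state.
- ctrl.get_obs(): the state, without advancing time (a new reading comes with each control period).
- optics.get_image(name): name is "scene" or "top" or "wrist"; returns a dict with "image" (420x560x3 uint8, blue, green, red), "fx", "fy", "cx", "cy" (pixels), "D" ([k1, k2, p1, p2, k3] as OpenCV has them; the pictures are not rectified), "rvec" (rotation vector, rad) and "tvec" (3), from world to camera coordinates, as OpenCV has them; the wrist camera has in their place "mount" (4x4, takes a point from camera to tool coordinates, whose origin is the TCP and whose axes are the flange's). Camera axes: x right, y down, z forward; pixel columns grow to the right and rows downward; lengths in m; the calibration is good to about 2 mm. A picture is of the moment at which its call begins: read the wrist's pose just before it. There is no depth.
- job.finish_job(): hands the job in; it is judged then, once.
The state is a dict: "t": time; "q": joint angles; "dq": joint speeds; "effort": joint torques, N m; "tool_pos": TCP position; "tool_rot": TCP orientation; "contact_force": force on the tool from outside, world axes, zero at the start; "wrist_torque": the same for the moment, N m; "opening": finger opening in m; "grip_force": force on a finger pad.
Only numpy, scipy, OpenCV 4.12 (cv2) and the standard library are available. Lean on these libraries where they do the work, as an engineer would, in place of code of your own. Each camera call takes 0.05 s, during which the arm holds its last target. There are 200 camera calls.

## Working session

There is one attempt and no reset: what is moved stays moved. The work goes in short steps, Python scripts to look and compute and a shell command to move; the robot and the scene stay as the last step left them, time stands still between calls to the robot, and variables do not carry over. Pictures are saved under pics/ and viewed, at most 10 in all, crops included, and the job is handed in when it is done.

```bash
ls; mkdir -p pics; python3 - <<'E'
from station import ctrl, optics
import cv2
o=ctrl.get_obs(); print(o)
for n in ("scene","top"):
    d=optics.get_image(n); cv2.imwrite(f"pics/{n}0.png",d["image"]); print(n,{k:d[k] for k in d if k!="image"})
d=optics.get_image("wrist");print(d["mount"],d["fx"],d["fy"],d["cx"],d["cy"],d["D"])
E
```

```text
pics
{'t': 0.0, 'q': array([-1.43401701e+00,  5.33871445e-02,  1.61429135e+00,  2.52112643e-05,
        1.47598961e+00, -1.18985640e-01]), 'dq': array([ 0.00018549,  0.00092948, -0.00019051,  0.00109872,  0.00045409,
        0.00132238]), 'effort': array([-1.07161781e-03, -3.93685412e+01, -3.70177603e+01, -1.82365479e-04,
        7.17422459e-03, -8.19552554e-06]), 'tool_pos': array([ 0.15804697, -0.6040476 ,  0.23004582]), 'tool_rot': array([-3.11388078e+00, -4.00392040e-01, -1.04071599e-05]), 'contact_force': array([0.87258623, 0.2368407 , 0.04515402]), 'wrist_torque': array([ 0.05551914, -0.01787016,  0.013366  ]), 'grip_force': 0.0, 'opening': 0.08546742758138688}
scene {'fx': 511.7701356139997, 'fy': 511.7701356139997, 'cx': 278.78662713106417, 'cy': 202.7937064770748, 'D': array([-0.13544935,  0.        ,  0.        ,  0.        ,  0.        ]), 'rvec': array([ 1.20593889, -2.29321897,  0.98104623]), 'tvec': array([0.34609821, 0.41727093, 1.02075958])}
top {'fx': 522.9745156793118, 'fy': 522.9745156793118, 'cx': 283.9641910155198, 'cy': 210.68370774059434, 'D': array([-0.1098965,  0.       ,  0.       ,  0.       ,  0.       ]), 'rvec': array([ 2.21097686, -2.17557256,  0.05403198]), 'tvec': array([0.01166556, 0.61361745, 1.23835278])}
[[ 2.18859000e-04 -9.48878975e-01 -3.15640051e-01  8.11666386e-02]
 [ 9.99999514e-01 -9.56782377e-05  9.81009730e-04  3.12364289e-04]
 [-9.61059391e-04 -3.15640113e-01  9.48878494e-01 -1.42216603e-01]
 [ 0.00000000e+00  0.00000000e+00  0.00000000e+00  1.00000000e+00]] 341.4230255109658 341.4230255109658 282.8547361563748 203.63811189070694 [-0.08765251  0.          0.          0.          0.        ]
```

View pics/top0.png

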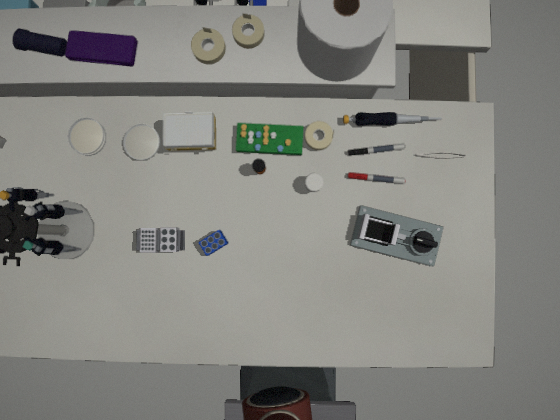

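View pics/scene0.png

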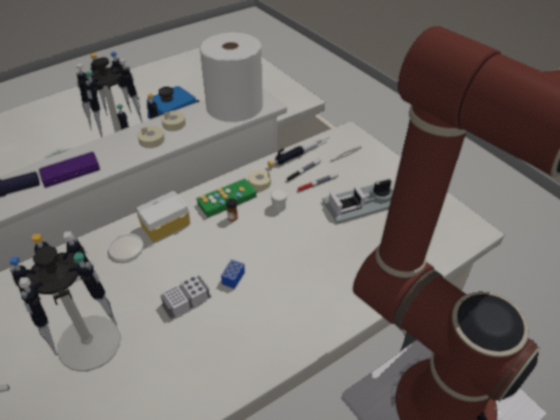

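Candidates: the grey block at top px (169,240) has six large wells. The grey one at (147,240) has many small wells, and the blue one at (212,242) is the look-alike. The six-well grey block at (169,240) fits the description. The clamp is at (397,235), with its nest at about (380,231) and its knob at about (423,242). I'll confirm with enlarged crops.

```bash
cat > h.py <<'E'
import numpy as np, cv2
from station import ctrl, optics
from scipy.spatial.transform import Rotation as R
def K(d): return np.array([[d["fx"],0,d["cx"]],[0,d["fy"],d["cy"]],[0,0,1.]])
def cam(n):
    o=ctrl.get_obs(); d=optics.get_image(n)
    if n=="wrist":
        T=np.eye(4);T[:3,:3]=R.from_rotvec(o["tool_rot"]).as_matrix();T[:3,3]=o["tool_pos"]
        W=T@d["mount"]
    else:
        W=np.eye(4);Rm=cv2.Rodrigues(d["rvec"])[0];W[:3,:3]=Rm.T;W[:3,3]=-Rm.T@d["tvec"]
    d["W"]=W; return d
def px(d,uv,z):  # pixels -> world on plane z
    p=cv2.undistortPoints(np.array(uv,float).reshape(-1,1,2),K(d),d["D"]).reshape(-1,2)
    r=np.c_[p,np.ones(len(p))]@d["W"][:3,:3].T; c=d["W"][:3,3]
    return c+r*((z-c[2])/r[:,2])[:,None]
def proj(d,P):
    Wi=np.linalg.inv(d["W"])
    return cv2.projectPoints(np.array(P,float).reshape(-1,3),cv2.Rodrigues(Wi[:3,:3])[0],Wi[:3,3],K(d),d["D"])[0].reshape(-1,2)
def crop(im,u0,v0,w,h,s,name): cv2.imwrite("pics/"+name,cv2.resize(im[v0:v0+h,u0:u0+w],None,fx=s,fy=s,interpolation=cv2.INTER_CUBIC))
E
python3 - <<'E'
from h import *
d=cam("top"); im=d["image"]
a=cv2.resize(im[210:270,120:240],None,fx=6,fy=6,interpolation=cv2.INTER_CUBIC)[:,:720]
b=cv2.resize(im[198:273,340:460],None,fx=3,fy=3,interpolation=cv2.INTER_CUBIC)
c=np.zeros((225,720,3),np.uint8); c[:,:360]=b
cv2.imwrite("pics/c1.png",np.vstack([a,c]))
print(px(d,[(169,240),(147,240)],.042),px(d,[(380,231)],.03),px(d,[(423,242)],.066),px(d,[(259,167),(314,183)],.05))
E
```

```text
[[0.53845092 0.29129805 0.042     ]
 [0.53743778 0.34392459 0.042     ]] [[ 0.56796882 -0.20735169  0.03      ]] [[ 0.54336528 -0.30139131  0.066     ]] [[ 0.71327378  0.08168979  0.05      ]
 [ 0.67760443 -0.04781963  0.05      ]]
```

View pics/c1.png

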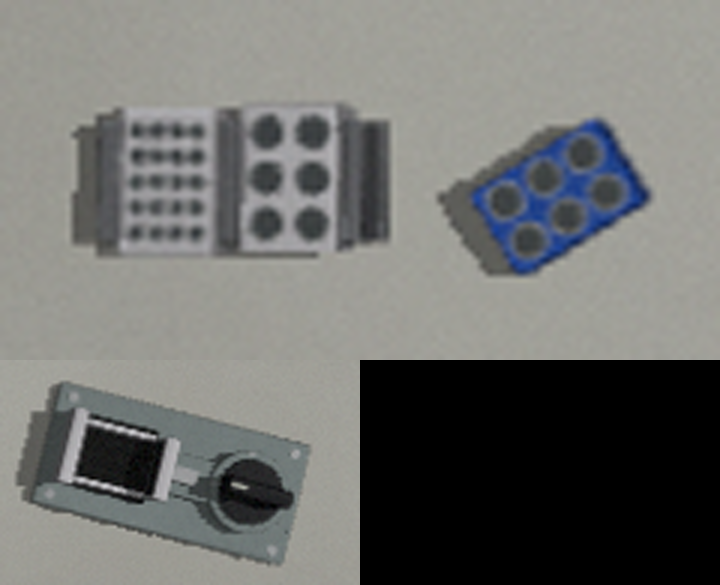

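The crop shows the bare aluminium block with six large wells in the right slot, centred at top px (168,239). The twenty-well block is left of it and the blue block is separate. The clamp's plate corners and knob are clear, so I'll compute poses.

```bash
python3 - <<'E'
from h import *
d=cam("top")
f=lambda L,s,ou,ov:[((u+.5)/s-.5+ou,(v+.5)/s-.5+ov) for u,v in L]
W=px(d,f([(266,132),(265,178),(266,222),(312,132),(311,178),(311,222)],6,120,210),.042)
S=px(d,f([(136,130),(196,130),(136,232),(195,232)],6,120,210),.042)
b,s=W.mean(0),S.mean(0); v=s-b
print("block",b,"small",s,"dist",np.linalg.norm(v),"x-axis angle of rack (mod pi)",np.degrees(np.arctan2(-v[1],-v[0])))
c=px(d,f([(60,22),(310,85),(280,205),(33,140)],3,340,198),.014)
m=c.mean(0); e=c[0]+c[3]-c[1]-c[2]; y=e/np.linalg.norm(e)
print("clamp",m,np.linalg.norm(c[0]-c[1]),np.linalg.norm(c[0]-c[3]),"yaw",np.degrees(np.arctan2(y[1],y[0]))-90,"nest",m+.048*y,"knob",m-.062*y)
o=ctrl.get_obs();print(o["t"],R.from_rotvec(o["tool_rot"]).as_matrix().round(3))
E
```

```text
block [0.54042344 0.29453763 0.042     ] small [0.53804733 0.34346073 0.042     ] dist 0.04898076607754447 x-axis angle of rack (mod pi) -87.21943284253959
clamp [ 0.55835519 -0.25114619  0.014     ] 0.2091809563592914 0.09714704396836131 yaw -13.522867273239655 nest [ 0.56957919 -0.20447691  0.014     ] knob [ 0.54385751 -0.31142734  0.014     ]
0.25 [[ 0.967  0.253 -0.   ]
 [ 0.253 -0.967  0.001]
 [ 0.    -0.001 -1.   ]]
```

Next I'll move over the clamp for one close look on the way to the rack.

```bash

python3 -m jog '[[[0.05,-0.024,0],[0,0,0]],[[0.09,-0.043,0],[0,0,0]],[[0.13,-0.062,0],[0,0,0]],[[0.17,-0.081,0],[0,0,0]],[[0.2,-0.095,0],[0,0,0]]]' 1
python3 -m jog '[[[0.04,-0.019,0],[0,0,0]],[[0.08,-0.038,0],[0,0,0]],[[0.12,-0.057,0],[0,0,0]],[[0.16,-0.076,0],[0,0,0]],[[0.2,-0.095,0],[0,0,0]]]'
python3 -m jog '[[[0.04,-0.019,0],[0,0,0]],[[0.08,-0.038,0],[0,0,0]],[[0.096,-0.046,0],[0,0,0]],[[0.096,-0.046,0],[0,0,0]],[[0.096,-0.046,0],[0,0,0]]]'
python3 - <<'E'
from h import *
d=cam("wrist");crop(d["image"],0,0,560,420,1.4,"w1.png");np.savez("w1.npz",**d)
E
```

```text
t: 0.75
tool_pos: [0.3292, -0.4603, 0.2313]
tool_rot: [-3.116, -0.402, -0.001]
contact_force: [-0.5, -0.5, 0.4]
opening: 0.0856
grip_force: 0.0
t: 1.25
tool_pos: [0.4982, -0.3182, 0.2313]
tool_rot: [3.116, 0.401, 0.0]
contact_force: [0.7, -0.6, 0.1]
opening: 0.0855
grip_force: 0.0
t: 1.75
tool_pos: [0.5778, -0.2512, 0.231]
tool_rot: [3.116, 0.401, -0.002]
contact_force: [0.9, 0.3, -0.9]
opening: 0.0851
grip_force: 0.0
```

View pics/w1.png

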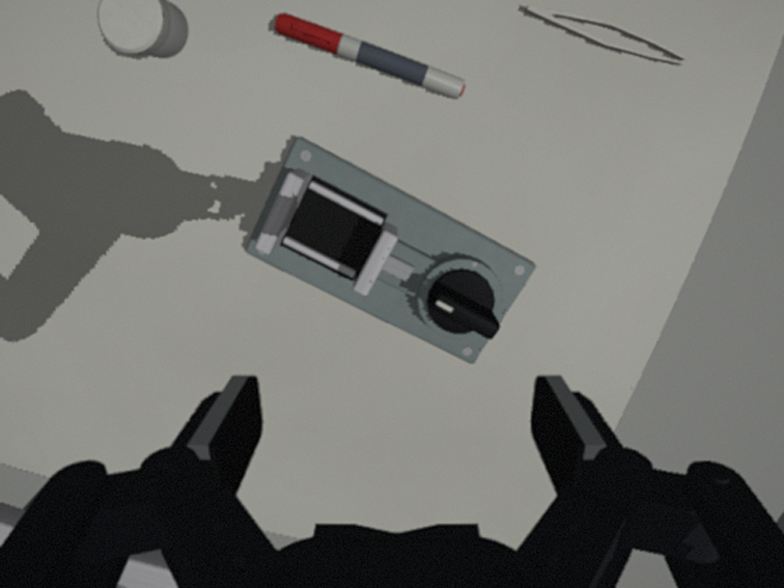

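The close view shows the plate corners at crop px (300,137), (535,265), (474,363), (247,248), and the knob bar from (433,285) to (495,332). I'll compute the clamp pose from these and check it by overlaying the model.

```bash
python3 - <<'E'
from h import *
d=dict(np.load("w1.npz")); f=lambda L:[((u+.5)/1.4-.5,(v+.5)/1.4-.5) for u,v in L]
c=px(d,f([(300,137),(535,265),(474,363),(247,248)]),.014)
m=c.mean(0); e=c[0]+c[3]-c[1]-c[2]; y=e/np.linalg.norm(e); x=np.array([y[1],-y[0],0])
print(m,np.linalg.norm(c[0]-c[1]),np.linalg.norm(c[0]-c[3]),"yaw",np.degrees(np.arctan2(y[1],y[0]))-90,"nest",m+.048*y,"knob",m-.062*y)
im=cv2.resize(d["image"],None,fx=3,fy=3,interpolation=cv2.INTER_CUBIC)
def poly(P,col):
    q=proj(d,[[*(m+a*x+b*y)[:2],z] for a,b,z in P]); cv2.polylines(im,[np.round(((q+.5)*3-.5)*8).astype(int)],True,col,1,cv2.LINE_AA,3)
h=lambda X,y0,y1,z:[(-X,y0,z),(X,y0,z),(X,y1,z),(-X,y1,z)]
poly(h(.05,-.105,.105,.014),(0,255,0)); poly(h(.021,.0165,.0795,.021),(0,255,255)); poly(h(.025,.0045,.0165,.05),(0,0,255)); poly(h(.007,-.088,-.036,.066),(255,100,0)); poly(h(.025,.0795,.09,.05),(255,0,255))
cv2.imwrite("pics/ov1.png",im[270:800,500:1180])
E
```

```text
[ 0.56219576 -0.25306559  0.014     ] 0.20350657560434798 0.0949238623266403 yaw -13.876419433455268 nest [ 0.57370753 -0.20646646  0.014     ] knob [ 0.5473264  -0.31325614  0.014     ]
```

View pics/ov1.png

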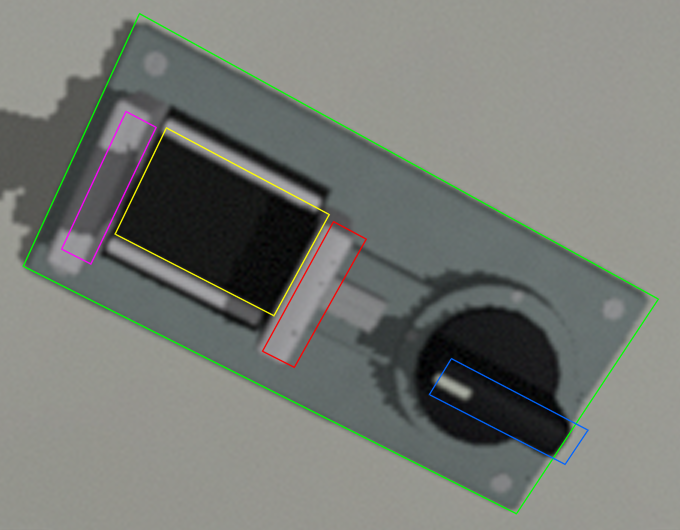

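The overlay fits the plate, lips and jaw face well. Next I'll go to the rack and turn so the fingers close along the block's length.

```bash

python3 -m jog '[[[0.008,-0.043,0],[0,0,0]],[[0.016,-0.086,0],[0,0,0]],[[0.024,-0.129,0],[0,0,0]],[[0.032,-0.172,0],[0,0,0]],[[0.040,-0.215,0],[0,0,0]]]' >/dev/null
python3 -m jog '[[[0.008,-0.043,0],[0,0,0]],[[0.016,-0.086,0],[0,0,0]],[[0.024,-0.129,0],[0,0,0]],[[0.032,-0.172,0],[0,0,0]],[[0.040,-0.215,0],[0,0,0]]]' >/dev/null
python3 -m jog '[[[0.008,-0.04,0],[0,0,-0.14]],[[0.016,-0.08,0],[0,0,-0.28]],[[0.021,-0.108,0],[0,0,-0.42]],[[0.021,-0.108,0],[0,0,-0.56]],[[0.021,-0.108,0],[0,0,-0.70]]]' >/dev/null
python3 -m jog '[[[0,0,0],[0,0,-0.14]],[[0,0,0],[0,0,-0.28]],[[0,0,0],[0,0,-0.42]],[[0,0,0],[0,0,-0.56]],[[0,0,0],[0,0,-0.663]]]'
python3 -m jog '[[[0,0,0.04],[0,0,0]],[[0,0,0.08],[0,0,0]],[[0,0,0.1],[0,0,0]],[[0,0,0.1],[0,0,0]]]'
python3 - <<'E'
from h import *
o=ctrl.get_obs();M=R.from_rotvec(o["tool_rot"]).as_matrix();print(M.round(3),o["tool_pos"])
print("to go (tool):",(M.T@(np.array([.5404,.2945,.012])-o["tool_pos"])).round(4))
d=cam("wrist");crop(d["image"],0,0,560,420,1.4,"w2.png");np.savez("w2.npz",**d)
E
```

```text
t: 3.8
tool_pos: [0.5404, 0.2933, 0.2314]
tool_rot: [2.165, 2.276, -0.0]
contact_force: [0.6, -0.5, -0.2]
opening: 0.0855
grip_force: 0.0
t: 4.2
tool_pos: [0.5376, 0.2924, 0.1268]
tool_rot: [-2.168, -2.269, 0.012]
contact_force: [0.2, -0.1, 0.1]
opening: 0.0853
grip_force: 0.0
[[-0.046  0.999 -0.008]
 [ 0.999  0.046 -0.003]
 [-0.003 -0.008 -1.   ]] [0.53759588 0.29235354 0.12677713]
to go (tool): [0.0024 0.0038 0.1147]
```

View pics/w2.png

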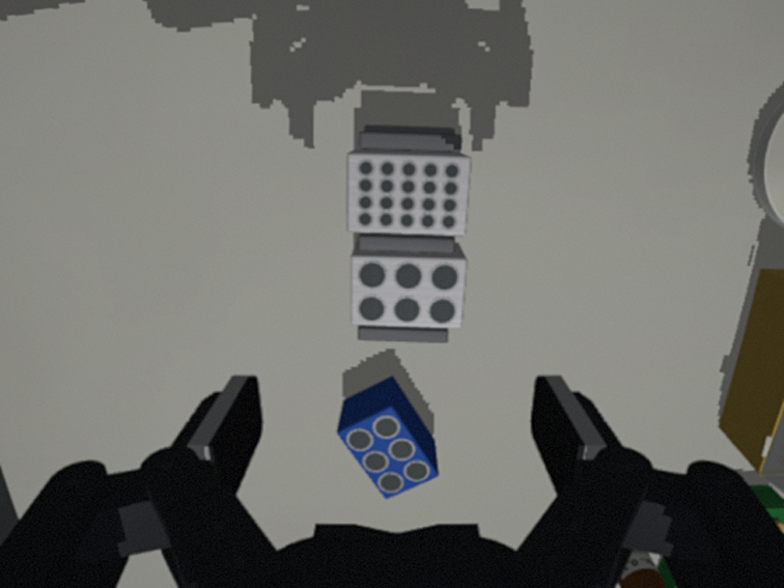

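The wrist view shows the six-well block at crop px (407,293), the twenty-well block above it at (409,195), and the blue block at (388,450), clear of the fingers. Computing the correction.

```bash
python3 - <<'E'
from h import *
d=dict(np.load("w2.npz")); f=lambda L:[((u+.5)/1.4-.5,(v+.5)/1.4-.5) for u,v in L]
w=px(d,f([(372,275),(408,276),(444,277),(371,309),(407,310),(442,311)]),.042); b=w.mean(0)
e=w[2]+w[5]-w[0]-w[3]; print(b,"long axis deg",np.degrees(np.arctan2(e[1],e[0])),np.linalg.norm(e)/4)
o=ctrl.get_obs();M=R.from_rotvec(o["tool_rot"]).as_matrix();b[2]=.012
print("tool y deg",np.degrees(np.arctan2(M[1,1],M[0,1])),"to go",(M.T@(b-o["tool_pos"])).round(4),o["tool_pos"],o["tool_rot"])
E
```

```text
[0.54269769 0.29323271 0.042     ] long axis deg 1.0757724974017806 0.018011968067129975
tool y deg 2.632528359928602 to go [-0.      0.004   0.1176] [0.53912774 0.29327564 0.12963375] [-2.16889508 -2.27091508  0.00553392]
```

```bash

python3 -m jog '[[[0,0.003,0.03],[0,0,0]],[[0,0.003,0.06],[0,0,0]],[[0,0.003,0.085],[0,0,0]],[[0,0.003,0.105],[0,0,0]],[[0,0.003,0.117],[0,0,0]]]'
python3 -m jog '[[[0,0,0],[0,0,0]],[[0,0,0],[0,0,0]],[[0,0,0],[0,0,0]],[[0,0,0],[0,0,0]],[[0,0,0],[0,0,0]]]' 0 50
python3 -m jog '[[[0,0,0],[0,0,0]],[[0,0,0],[0,0,0]],[[0,0,0],[0,0,0]],[[0,0,0],[0,0,0]],[[0,0,0],[0,0,0]]]'
```

```text
t: 4.75
tool_pos: [0.5439, 0.2949, 0.0149]
tool_rot: [2.168, 2.273, 0.002]
contact_force: [0.4, -0.3, 0.4]
opening: 0.0853
grip_force: 0.0
t: 5.25
tool_pos: [0.5445, 0.2959, 0.0166]
tool_rot: [2.166, 2.273, 0.005]
contact_force: [-0.1, -0.6, 6.3]
opening: 0.057
grip_force: 56.6
t: 5.75
tool_pos: [0.5445, 0.2959, 0.0166]
tool_rot: [2.166, 2.273, 0.005]
contact_force: [0.7, -0.3, 6.5]
opening: 0.0567
grip_force: 56.6
```

```bash

python3 -m jog '[[[0,0,-0.01],[0,0,0]],[[0,0,-0.025],[0,0,0]],[[0,0,-0.045],[0,0,0]],[[0,0,-0.07],[0,0,0]],[[0,0,-0.1],[0,0,0]]]'
python3 - <<'E'
from h import *
o=ctrl.get_obs();M=R.from_rotvec(o["tool_rot"]).as_matrix();print(M.round(3))
print("to go",(M.T@(np.array([.47,.05,.117])-o["tool_pos"])).round(4))
E
```

```text
t: 6.25
tool_pos: [0.5416, 0.295, 0.1145]
tool_rot: [-2.167, -2.273, 0.004]
contact_force: [-0.3, 0.1, -2.4]
opening: 0.0572
grip_force: 55.5
[[-0.048  0.999 -0.003]
 [ 0.999  0.048 -0.001]
 [-0.001 -0.003 -1.   ]]
to go [-0.2412 -0.0833 -0.0021]
```

```bash

python3 -m jog '[[[-0.04,-0.014,0],[0,0,0]],[[-0.08,-0.028,0],[0,0,0]],[[-0.12,-0.042,0],[0,0,0]],[[-0.16,-0.056,0],[0,0,0]],[[-0.20,-0.07,0],[0,0,0]]]' >/dev/null
python3 -m jog '[[[-0.02,-0.007,0],[0,0,0]],[[-0.041,-0.013,0],[0,0,0]],[[-0.041,-0.013,0.02],[0,0,0]],[[-0.041,-0.013,0.05],[0,0,0]],[[-0.041,-0.013,0.075],[0,0,0]]]' 
python3 -m jog '[[[0,0,0],[0,0,0]],[[0,0,0.005],[0,0,0]],[[0,0,0.01],[0,0,0]],[[0,0,0.015],[0,0,0]],[[0,0,0.02],[0,0,0]]]'
python3 -m jog '[[[0,0,0],[0,0,0]],[[0,0,0],[0,0,0]],[[0,0,0.002],[0,0,0]],[[0,0,0.004],[0,0,0]],[[0,0,0.004],[0,0,0]]]'
```

```text
t: 7.25
tool_pos: [0.4713, 0.0504, 0.0391]
tool_rot: [2.168, 2.273, 0.001]
contact_force: [0.1, 0.4, -2.5]
opening: 0.0573
grip_force: 55.6
t: 7.75
tool_pos: [0.4723, 0.0507, 0.02]
tool_rot: [2.166, 2.273, 0.002]
contact_force: [-0.2, 0.3, -1.9]
opening: 0.0571
grip_force: 55.5
t: 8.25
tool_pos: [0.4713, 0.0507, 0.015]
tool_rot: [-2.167, -2.274, 0.001]
contact_force: [-0.2, -0.7, -2.2]
opening: 0.0569
grip_force: 55.5
```

```bash

python3 -m jog '[[[0,0,0.001],[0,0,0]],[[0,0,0.002],[0,0,0]],[[0,0,0.003],[0,0,0]],[[0,0,0.003],[0,0,0]]]'
python3 -m jog '[[[0,0,0.001],[0,0,0]],[[0,0,0.0015],[0,0,0]],[[0,0,0.0015],[0,0,0]]]'
```

```text
t: 8.65
tool_pos: [0.4714, 0.0507, 0.0121]
tool_rot: [-2.167, -2.274, 0.0]
contact_force: [0.1, 0.0, -2.6]
opening: 0.0567
grip_force: 55.5
t: 8.95
tool_pos: [0.4715, 0.0507, 0.0107]
tool_rot: [-2.167, -2.274, 0.0]
contact_force: [0.3, -0.7, -3.0]
opening: 0.0575
grip_force: 55.5
```

```bash

python3 -m jog '[[[0,0,0.001],[0,0,0]],[[0,0,0.001],[0,0,0]],[[0,0,0.002],[0,0,0]],[[0,0,0.002],[0,0,0]]]'
```

```text
t: 9.35
tool_pos: [0.4721, 0.0506, 0.0105]
tool_rot: [-2.167, -2.274, 0.0]
contact_force: [-7.1, 0.0, 11.5]
opening: 0.0569
grip_force: 57.0
```

```bash

python3 -m jog '[[[0,0,-0.001],[0,0,0]],[[0,0,-0.001],[0,0,0]],[[0,0,-0.001],[0,0,0]],[[0,0,-0.001],[0,0,0]]]' 1
python3 -m jog '[[[0,0,-0.02],[0,0,0]],[[0,0,-0.05],[0,0,0]],[[0,0,-0.08],[0,0,0]],[[0,0,-0.11],[0,0,0]],[[0,0,-0.117],[0,0,0]]]' >/dev/null
python3 -m jog '[[[0,0,0],[0,0,0.14]],[[0,0,0],[0,0,0.28]],[[0,0,0],[0,0,0.42]],[[0,0,0],[0,0,0.56]],[[0,0,0],[0,0,0.70]]]' >/dev/null
python3 -m jog '[[[0,0,0],[0,0,0.14]],[[0,0,0],[0,0,0.28]],[[0,0,0],[0,0,0.42]],[[0,0,0],[0,0,0.56]],[[0,0,0],[0,0,0.70]]]' >/dev/null
python3 -m jog '[[[0,0,0],[0,0,0.14]],[[0,0,0],[0,0,0.171]],[[0,0,0],[0,0,0.171]],[[0,0,0],[0,0,0.171]]]'
python3 - <<'E'
from h import *
d=cam("wrist");crop(d["image"],0,0,560,420,1.4,"w3.png");np.savez("w3.npz",**d)
t=cam("top");np.savez("t3.npz",**t)
E
```

```text
t: 9.75
tool_pos: [0.4715, 0.0506, 0.0097]
tool_rot: [2.168, 2.274, 0.0]
contact_force: [-1.6, -0.6, 0.5]
opening: 0.0849
grip_force: 0.0
t: 11.65
tool_pos: [0.471, 0.0507, 0.1258]
tool_rot: [-3.141, -0.076, 0.002]
contact_force: [0.0, -0.9, -0.5]
opening: 0.0854
grip_force: 0.0
```

View pics/w3.png

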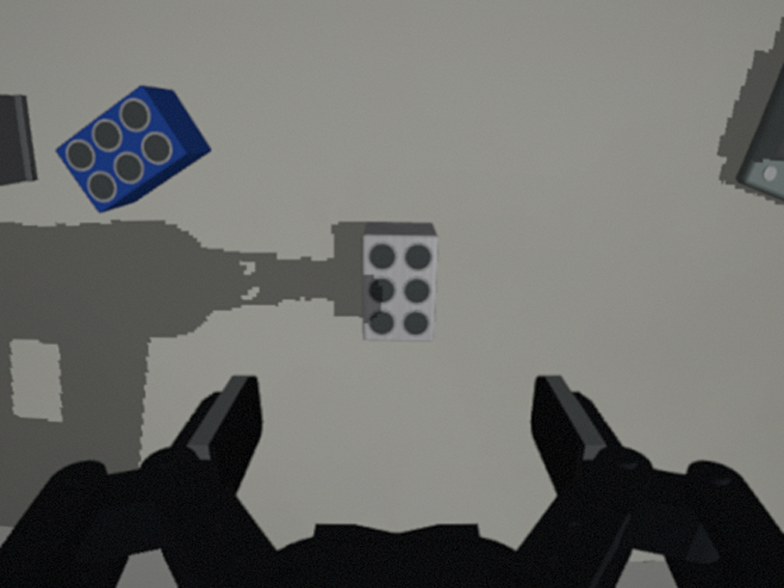

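The block stands flat on the bench at crop px (399,290), clear of everything.

```bash
python3 - <<'E'
from h import *
d=dict(np.load("w3.npz")); f=lambda L:[((u+.5)/1.4-.5,(v+.5)/1.4-.5) for u,v in L]
w=px(d,f([(382,256),(418,257),(382,291),(417,291),(381,323),(416,323)]),.036); b=w.mean(0)
e=w[0]+w[1]-w[4]-w[5]; print(b,"long deg",np.degrees(np.arctan2(e[1],e[0])))
o=ctrl.get_obs();M=R.from_rotvec(o["tool_rot"]).as_matrix()
print("tool y",np.degrees(np.arctan2(M[1,1],M[0,1])),o["tool_pos"],"to go",(M.T@(np.array([b[0],b[1],.008])-o["tool_pos"])).round(4))
t=dict(np.load("t3.npz")); q=proj(t,[[.4715,.0506,.036]])[0];print(q)
u,v=q.round().astype(int); 
g=cv2.cvtColor(t["image"],cv2.COLOR_BGR2GRAY)[v-22:v+22,u-22:u+22]; crop(t["image"],u-30,v-22,60,44,12,"t3.png");print(u-30,v-22)
E
```

```text
[0.47216572 0.04859153 0.036     ] long deg 1.6851173131802024
tool y -87.2322538713678 [0.47125958 0.05067015 0.12628009] to go [0.0009 0.0021 0.1183]
[270.61181335 270.30665048]
241 248
```

```bash

python3 -m jog '[[[0.001,0.002,0.03],[0,0,0]],[[0.001,0.002,0.06],[0,0,0]],[[0.001,0.002,0.085],[0,0,0]],[[0.001,0.002,0.105],[0,0,0]],[[0.001,0.002,0.117],[0,0,0]]]'
python3 -m jog '[[[0,0,0],[0,0,0]],[[0,0,0],[0,0,0]],[[0,0,0],[0,0,0]],[[0,0,0],[0,0,0]],[[0,0,0],[0,0,0]]]' 0 50
python3 -m jog '[[[0,0,0],[0,0,0]],[[0,0,0],[0,0,0]],[[0,0,0],[0,0,0]]]'
python3 -m jog '[[[0,0,-0.01],[0,0,0]],[[0,0,-0.03],[0,0,0]],[[0,0,-0.06],[0,0,0]],[[0,0,-0.09],[0,0,0]],[[0,0,-0.12],[0,0,0]]]'
```

```text
t: 12.25
tool_pos: [0.4713, 0.0488, 0.0078]
tool_rot: [-3.14, -0.076, 0.005]
contact_force: [-0.2, 0.1, -0.3]
opening: 0.0852
grip_force: 0.0
t: 12.75
tool_pos: [0.4742, 0.0486, 0.0115]
tool_rot: [3.14, 0.075, 0.005]
contact_force: [-0.4, -0.2, 6.1]
opening: 0.0371
grip_force: 52.7
t: 13.05
tool_pos: [0.4742, 0.0486, 0.0115]
tool_rot: [3.14, 0.075, 0.005]
contact_force: [-1.0, -1.3, 6.9]
opening: 0.0369
grip_force: 52.8
t: 13.55
tool_pos: [0.4715, 0.0488, 0.1303]
tool_rot: [-3.141, -0.075, 0.003]
contact_force: [1.2, -0.2, -3.0]
opening: 0.037
grip_force: 51.8
```

```bash

python3 -m jog '[[[0.007,0.033,0],[0,0,-0.07]],[[0.014,0.065,0],[0,0,-0.15]],[[0.021,0.098,0],[0,0,-0.25]],[[0.028,0.131,0],[0,0,-0.34]],[[0.035,0.164,0],[0,0,-0.4]]]' 
python3 - <<'E'
from h import *
o=ctrl.get_obs();M=R.from_rotvec(o["tool_rot"]).as_matrix();print(M.round(3),o["tool_pos"])
print("to go",(M.T@(np.array([.557,-.2745,.13])-o["tool_pos"])).round(4),np.degrees(np.arctan2(M[1,1],M[0,1])))
E
```

```text
t: 14.05
tool_pos: [0.5147, -0.1144, 0.1294]
tool_rot: [-3.061, -0.702, 0.002]
contact_force: [1.0, 0.7, -2.8]
opening: 0.0367
grip_force: 51.9
[[ 0.9    0.436 -0.001]
 [ 0.436 -0.9    0.001]
 [-0.001 -0.001 -1.   ]] [ 0.51474133 -0.11440433  0.12935148]
to go [-0.0317  0.1625 -0.0008] -64.17234288785279
```

```bash

python3 -m jog '[[[-0.006,0.032,0],[0,0,-0.1]],[[-0.012,0.064,0],[0,0,-0.2]],[[-0.019,0.096,0],[0,0,-0.3]],[[-0.025,0.13,0],[0,0,-0.4]],[[-0.032,0.162,0],[0,0,-0.5]]]' >/dev/null
python3 -m jog '[[[0,0,0],[0,0,-0.14]],[[0,0,0],[0,0,-0.28]],[[0,0,0],[0,0,-0.381]],[[0,0,0],[0,0,-0.381]],[[0,0,0],[0,0,-0.381]]]' 
python3 - <<'E'
from h import *
d=cam("wrist");crop(d["image"],0,0,560,420,1.4,"w4.png");np.savez("w4.npz",**d,**{k:v for k,v in ctrl.get_obs().items() if k.startswith("tool")})
E
```

```text
t: 15.05
tool_pos: [0.5562, -0.2729, 0.1293]
tool_rot: [-2.474, -1.934, 0.001]
contact_force: [0.3, -0.0, -2.5]
opening: 0.0371
grip_force: 52.0
```

View pics/w4.png

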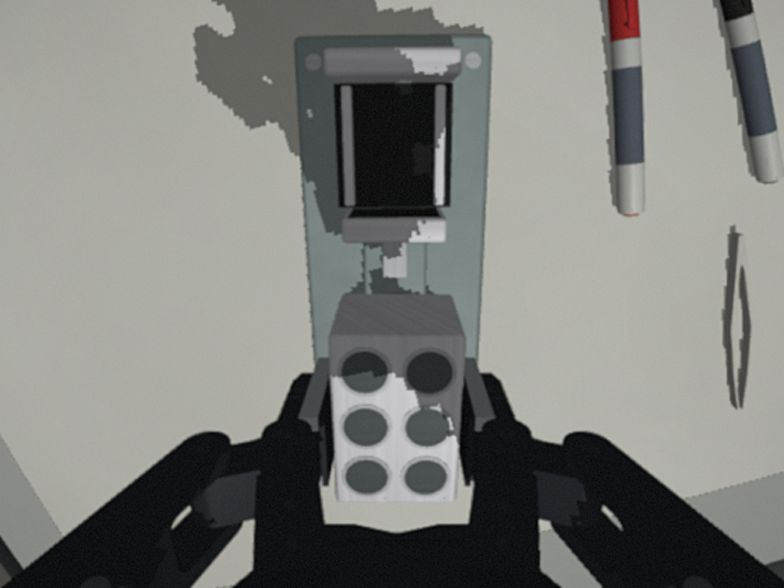

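The held block's wells are at crop px (365..429, 371..477). The nest lips' inner edges are at u 352 and 434, the jaw top's front edge is at v 218, the stop's lower edge at about v 75, and the plate's far edge at v 37. Computing the block's and nest's positions in the tool frame.

```bash
python3 - <<'E'
from h import *
d=dict(np.load("w4.npz")); f=lambda L:[((u+.5)/1.4-.5,(v+.5)/1.4-.5) for u,v in L]
M=R.from_rotvec(d["tool_rot"]).as_matrix();p=d["tool_pos"]
tl=lambda P:((P-p)@M).round(4)
print(p,"tool y deg",np.degrees(np.arctan2(M[1,1],M[0,1])))
w=tl(px(d,f([(365,371),(429,372),(366,427),(427,427),(367,477),(427,477)]),p[2]+.0245)); print("block",w.mean(0),w.tolist())
def s(n,L,z): print(n,tl(px(d,f(L),z))[:,:2].tolist())
s("lips outer/inner L top,bot; R",[(341,85),(352,85),(344,205),(353,205),(435,85),(446,85),(434,205),(445,205)],.021)
s("jaw top front/back",[(342,218),(447,218),(342,242),(446,242)],.05)
s("stop",[(324,47),(461,47),(324,75),(461,75)],.05)
s("plate far",[(295,37),(491,37)],.014)
s("plate sides",[(306,200),(485,200)],.014)
E
```

```text
[ 0.55634529 -0.27296801  0.12948143] tool y deg -13.962788298737603
block [-0.00171667  0.00033333 -0.0245    ] [[0.0166, -0.0085, -0.0245], [0.0163, 0.0092, -0.0245], [-0.0017, -0.0086, -0.0245], [-0.0017, 0.0091, -0.0245], [-0.0199, -0.0087, -0.0245], [-0.0199, 0.0095, -0.0245]]
lips outer/inner L top,bot; R [[0.1013, -0.027], [0.1012, -0.0216], [0.0418, -0.0273], [0.0417, -0.0225], [0.1012, 0.0193], [0.1012, 0.0247], [0.0417, 0.02], [0.0418, 0.0258]]
jaw top front/back [[0.0402, -0.0252], [0.0402, 0.0239], [0.0287, -0.0256], [0.0287, 0.0238]]
stop [[0.1145, -0.0308], [0.1145, 0.0279], [0.1031, -0.0311], [0.1031, 0.0283]]
plate far [[0.125, -0.0501], [0.1249, 0.0472]]
plate sides [[0.0435, -0.0485], [0.0435, 0.048]]
```

Block centre in the tool frame is (-1.7, 0.3) mm and nest centre is (71.7, -0.9) mm, with the yaw already aligned. So I shift x +0.073, y -0.001 and descend.

```bash

python3 -m jog '[[[0.025,0,0],[0,0,0]],[[0.05,-0.001,0],[0,0,0]],[[0.0735,-0.0012,0],[0,0,0]],[[0.0735,-0.0012,0],[0,0,0]],[[0.0735,-0.0012,0],[0,0,0]]]' 
python3 -m jog '[[[0,0,0.02],[0,0,0]],[[0,0,0.04],[0,0,0]],[[0,0,0.055],[0,0,0]],[[0,0,0.06],[0,0,0]],[[0,0,0.06],[0,0,0]]]'
python3 - <<'E'
from h import *
o=ctrl.get_obs();d=dict(np.load("w4.npz"));M=R.from_rotvec(d["tool_rot"]).as_matrix()
print((M.T@(o["tool_pos"]-d["tool_pos"])).round(4),o["contact_force"], (M.T@R.from_rotvec(o["tool_rot"]).as_matrix()).round(4))
E
```

```text
t: 15.6
tool_pos: [0.5731, -0.2013, 0.1298]
tool_rot: [2.473, 1.937, -0.001]
contact_force: [-0.1, 0.2, -2.8]
opening: 0.037
grip_force: 52.0
t: 16.1
tool_pos: [0.5724, -0.2018, 0.0688]
tool_rot: [-2.473, -1.935, 0.002]
contact_force: [-0.0, -0.4, -2.7]
opening: 0.0371
grip_force: 51.9
[ 0.0729 -0.0015  0.0607] [-0.01296329 -0.41835801 -2.70472182] [[ 1.      0.001  -0.    ]
 [-0.001   1.     -0.0011]
 [ 0.      0.0011  1.    ]]
```

Tracking is good. I'll enter the nest gently.

```bash

python3 -m jog '[[[0,0,0.01],[0,0,0]],[[0,0,0.018],[0,0,0]],[[0,0,0.026],[0,0,0]],[[0,0,0.03],[0,0,0]],[[0,0,0.03],[0,0,0]]]'
python3 -m jog '[[[0,0,0.002],[0,0,0]],[[0,0,0.004],[0,0,0]],[[0,0,0.006],[0,0,0]],[[0,0,0.007],[0,0,0]],[[0,0,0.008],[0,0,0]]]'
python3 -m jog '[[[0,0,0.0],[0,0,0]],[[0,0,0.001],[0,0,0]],[[0,0,0.002],[0,0,0]],[[0,0,0.0025],[0,0,0]]]'
```

```text
t: 16.6
tool_pos: [0.5725, -0.2013, 0.0387]
tool_rot: [-2.472, -1.936, 0.001]
contact_force: [-1.1, -0.0, -2.3]
opening: 0.0366
grip_force: 51.9
t: 17.1
tool_pos: [0.5732, -0.2017, 0.0318]
tool_rot: [2.473, 1.937, 0.0]
contact_force: [-0.1, 0.6, -2.9]
opening: 0.0371
grip_force: 51.9
t: 17.5
tool_pos: [0.5731, -0.2016, 0.0292]
tool_rot: [-2.473, -1.937, 0.0]
contact_force: [0.0, -0.7, -2.0]
opening: 0.037
grip_force: 51.9
```

```bash

python3 -m jog '[[[0,0,0.0005],[0,0,0]],[[0,0,0.001],[0,0,0]],[[0,0,0.0015],[0,0,0]],[[0,0,0.0015],[0,0,0]]]'
python3 -m jog '[[[0,0,0.0005],[0,0,0]],[[0,0,0.001],[0,0,0]],[[0,0,0.0015],[0,0,0]],[[0,0,0.0015],[0,0,0]]]'
```

```text
t: 17.9
tool_pos: [0.5731, -0.2016, 0.0277]
tool_rot: [-2.473, -1.937, 0.0]
contact_force: [0.1, -0.5, -1.8]
opening: 0.0373
grip_force: 51.9
t: 18.3
tool_pos: [0.5735, -0.2019, 0.0275]
tool_rot: [2.473, 1.937, 0.0]
contact_force: [-2.7, 1.6, 4.8]
opening: 0.0371
grip_force: 52.8
```

```bash

python3 -m jog '[[[0,0,-0.0005],[0,0,0]],[[0,0,-0.001],[0,0,0]],[[0,0,-0.001],[0,0,0]],[[0,0,-0.001],[0,0,0]],[[0,0,-0.001],[0,0,0]]]' 1
python3 -m jog '[[[0,0,-0.02],[0,0,0]],[[0,0,-0.05],[0,0,0]],[[0,0,-0.08],[0,0,0]],[[0,0,-0.1],[0,0,0]],[[-0.02,0,-0.1],[0,0,0]]]' 
python3 -m jog '[[[-0.03,0,0],[0,0,0]],[[-0.06,0,0],[0,0,0]],[[-0.09,0,0],[0,0,0]],[[-0.11,0,0],[0,0,0]],[[-0.11,0,0],[0,0,0]]]' 
python3 -m jog '[[[0,0,0],[0,0,0]],[[0,0,0],[0,0,0]]]' 
python3 - <<'E'
from h import *
d=cam("wrist");crop(d["image"],0,0,560,420,1.4,"w5.png");np.savez("w5.npz",**d,**{k:v for k,v in ctrl.get_obs().items() if k.startswith("tool")})
E
```

```text
t: 18.8
tool_pos: [0.5732, -0.2016, 0.0272]
tool_rot: [-2.473, -1.937, 0.0]
contact_force: [-0.2, 0.0, 0.1]
opening: 0.085
grip_force: 0.0
t: 19.3
tool_pos: [0.5711, -0.221, 0.1319]
tool_rot: [2.466, 1.936, 0.006]
contact_force: [1.2, -1.0, 0.1]
opening: 0.0851
grip_force: 0.0
t: 19.8
tool_pos: [0.5414, -0.33, 0.1273]
tool_rot: [2.476, 1.933, -0.0]
contact_force: [0.3, 0.3, -0.1]
opening: 0.0852
grip_force: 0.0
t: 20.0
tool_pos: [0.5422, -0.3268, 0.1271]
tool_rot: [-2.472, -1.938, -0.0]
contact_force: [-0.2, 0.2, -0.3]
opening: 0.0857
grip_force: 0.0
```

View pics/w5.png

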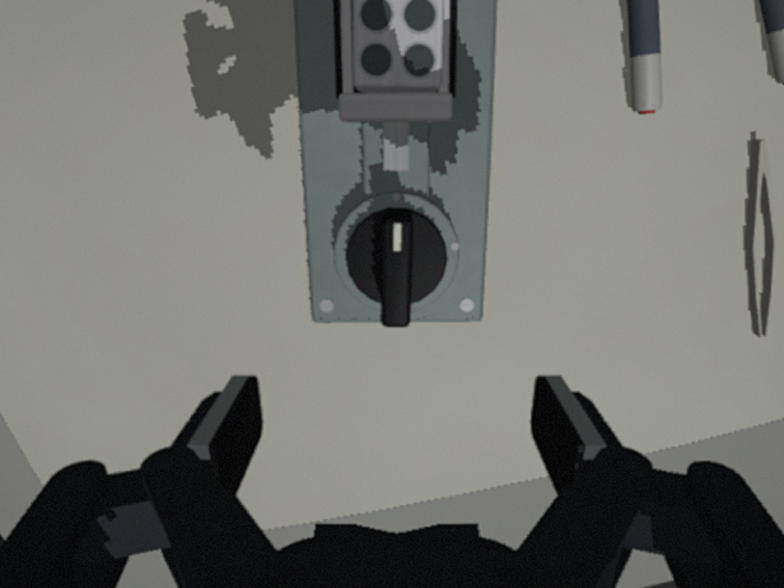

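The block sits in the open nest between stop and jaw. The knob bar runs from crop px (396,207) to (396,325). Computing the knob centre two ways.

```bash
python3 - <<'E'
from h import *
a=dict(np.load("w4.npz"));d=dict(np.load("w5.npz")); f=lambda L:[((u+.5)/1.4-.5,(v+.5)/1.4-.5) for u,v in L]
Ma=R.from_rotvec(a["tool_rot"]).as_matrix();M=R.from_rotvec(d["tool_rot"]).as_matrix();p=d["tool_pos"]
k=a["tool_pos"]+Ma@np.array([.0717-.110,-.0009,0])
print("geom",(M.T@(k-p)).round(4), np.degrees(np.arctan2(M[1,1],M[0,1])),p)
tl=lambda L,z:((px(d,f(L),z)-p)@M).round(4)[:,:2].tolist()
print("bar ends z.066",tl([(384,207),(411,207),(383,325),(410,325)],.066))
print("skirt z.036",tl([(346,255),(447,255),(396,305)],.036))
print("wells",tl([(376,14),(420,14),(376,60),(419,60)],.052))
E
```

```text
geom [ 0.0173 -0.0002 -0.0023] -13.79444443196648 [ 0.5422989  -0.32672549  0.12711808]
bar ends z.066 [[0.0481, -0.0049], [0.0481, 0.0066], [-0.0064, -0.0058], [-0.0064, 0.0066]]
skirt z.036 [[0.019, -0.0251], [0.019, 0.0259], [-0.0079, 0.0002]]
wells [[0.1265, -0.0081], [0.1265, 0.0101], [0.1084, -0.0082], [0.1084, 0.0099]]
```

```bash

python3 -m jog '[[[0.018,0,0.02],[0,0,0]],[[0.018,0,0.045],[0,0,0]],[[0.018,0,0.065],[0,0,0]],[[0.018,0,0.08],[0,0,0]],[[0.018,0,0.084],[0,0,0]]]'
python3 -m jog '[[[0,0,0],[0,0,0]],[[0,0,0],[0,0,0]],[[0,0,0],[0,0,0]],[[0,0,0],[0,0,0]],[[0,0,0],[0,0,0]]]' 0 60
python3 -m jog '[[[0,0,0],[0,0,0]],[[0,0,0],[0,0,0]],[[0,0,0],[0,0,0]]]'
python3 -m jog '[[[0,0,0],[0,0,0.1]],[[0,0,0],[0,0,0.2]],[[0,0,0],[0,0,0.3]],[[0,0,0],[0,0,0.4]],[[0,0,0],[0,0,0.5]]]'
```

```text
t: 20.55
tool_pos: [0.5454, -0.3089, 0.041]
tool_rot: [-2.47, -1.936, 0.001]
contact_force: [-0.7, 0.8, 0.1]
opening: 0.0854
grip_force: 0.0
t: 21.05
tool_pos: [0.5462, -0.3107, 0.0441]
tool_rot: [-2.473, -1.937, 0.001]
contact_force: [-7.3, 3.0, 24.0]
opening: 0.0127
grip_force: 58.2
t: 21.35
tool_pos: [0.5462, -0.3107, 0.0443]
tool_rot: [-2.473, -1.937, 0.001]
contact_force: [-3.8, 0.1, 4.8]
opening: 0.0127
grip_force: 59.8
t: 21.85
tool_pos: [0.5458, -0.3105, 0.0443]
tool_rot: [-2.877, -1.26, 0.002]
contact_force: [-5.3, 2.4, 6.6]
opening: 0.0126
grip_force: 59.9
```

```bash

python3 -m jog '[[[0,0,0],[0,0,0.1]],[[0,0,0],[0,0,0.2]],[[0,0,0],[0,0,0.3]],[[0,0,0],[0,0,0.4]],[[0,0,0],[0,0,0.5]]]'
python3 -m jog '[[[0,0,0],[0,0,0.1]],[[0,0,0],[0,0,0.2]],[[0,0,0],[0,0,0.3]],[[0,0,0],[0,0,0.4]],[[0,0,0],[0,0,0.4]]]'
python3 - <<'E'
from h import *
o=ctrl.get_obs();M=R.from_rotvec(o["tool_rot"]).as_matrix();print(-13.8-np.degrees(np.arctan2(M[1,1],M[0,1])),o["wrist_torque"],o["contact_force"])
E
```

```text
t: 22.35
tool_pos: [0.5456, -0.3101, 0.0443]
tool_rot: [-3.099, -0.508, 0.003]
contact_force: [-5.4, 3.7, 8.5]
opening: 0.0127
grip_force: 60.1
t: 22.85
tool_pos: [0.5455, -0.3098, 0.0443]
tool_rot: [-3.138, 0.112, 0.004]
contact_force: [-7.3, 4.3, 8.7]
opening: 0.0128
grip_force: 60.2
80.2715227850559 [0.63246872 1.0139252  0.38509966] [-7.29374949  4.29657271  8.70223163]
```

The turn reached 1.40 rad, at the end stop. Next I'll release, back off and check.

```bash

python3 -m jog '[[[0,0,0],[0,0,0]],[[0,0,0],[0,0,0]],[[0,0,0],[0,0,0]],[[0,0,0],[0,0,0]],[[0,0,0],[0,0,0]]]' 1
python3 -m jog '[[[0,0,-0.02],[0,0,0]],[[0,0,-0.05],[0,0,0]],[[0,0,-0.08],[0,0,0]],[[0,0,-0.11],[0,0,0]],[[-0.03,0,-0.13],[0,0,0]]]' 
python3 -m jog '[[[-0.03,0,0],[0,0,0]],[[-0.05,0,0],[0,0,0]],[[-0.05,0,0],[0,0,0]],[[-0.05,0,0],[0,0,0]]]' 
python3 - <<'E'
from h import *
d=cam("wrist");crop(d["image"],0,0,560,420,1.4,"w6.png")
E
```

```text
t: 23.35
tool_pos: [0.5463, -0.3105, 0.0431]
tool_rot: [-3.14, 0.112, 0.0]
contact_force: [0.5, 0.3, -0.8]
opening: 0.0836
grip_force: 0.0
t: 23.85
tool_pos: [0.5188, -0.3091, 0.1766]
tool_rot: [3.137, -0.109, 0.007]
contact_force: [0.4, -1.3, -0.1]
opening: 0.0855
grip_force: 0.0
t: 24.25
tool_pos: [0.4667, -0.3048, 0.1734]
tool_rot: [3.139, -0.113, 0.001]
contact_force: [1.2, -0.4, -0.3]
opening: 0.085
grip_force: 0.0
```

View pics/w6.png

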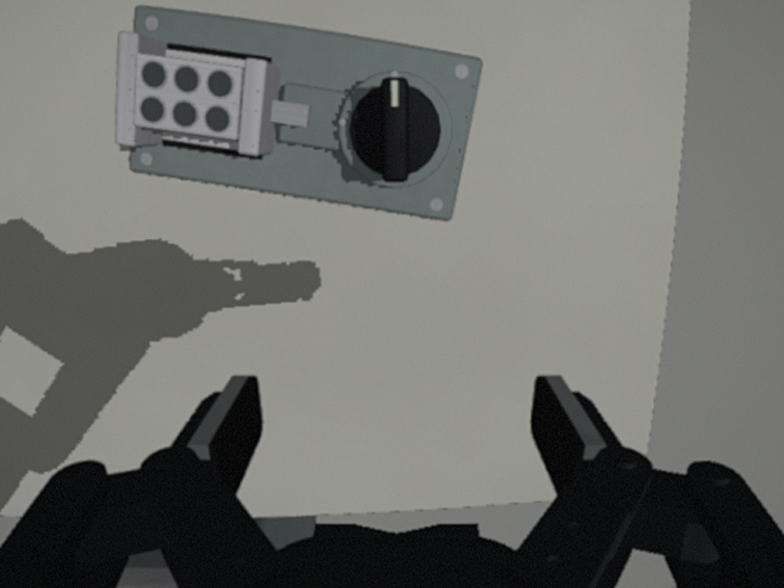

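The knob bar, crop px (396,80) to (396,180), stays turned at its locked position. The jaw at (255,107) presses the block against the stop, and the block lies flat at (186,97). The gripper is clear, so I'm handing in.

```bash
python3 -c "
from station import job
print(job.finish_job())"
```

```text
the job is handed in; nothing more can be done
None
```

The six-well block sits flat in the nest, gripped between jaw and stop with the knob turned to its end stop at 1.40 rad; the gripper is clear and the job was handed in at about 24 s, with no verdict shown.

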